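Clamp a boxed game in the seal press and stamp its seal

ROBOT

A 7-joint arm with a two-finger parallel gripper is mounted at the origin on the work surface. World frame = base frame: x ahead of the robot, y to its left, z up, the work surface at z = 0. Lengths are in mm, angles in rad, forces in N, time in s.
With the tool pointing down it reaches from about 425 to 925 mm from the base axis. Payload 6.8 kg.
Tool frame: the origin (TCP) lies at the very end of the fingers, on their centre line; the grasp point (between the pads) lies 19 mm behind it; z points along the fingers, y is the line along which they close (so a half turn about z gives the same grasp; the last joint's range is limited). The gripper opens to 85 mm and grips with 20 to 120 N. Pads are 22 mm wide; open, the fingers measure 114 mm over their backs; the gripper's body (76 mm by 85 mm) begins 54 mm behind the grasp point. The pads swing forward as they close: fully open they stand 13 mm farther back than shut.
Start: joints at [-1.225, 0.477, 0.022, 1.555, -0.011, 1.109, -0.083], TCP at [295.908, 606.701, 231.308] pointing down, gripper open.
Joint ranges: [-2.96, 2.96], [-0.34, 2.1], [-1.41, 1.46], [0.24, 2.44], [-1.37, 4.51], [0.17, 1.92], [-2.96, 2.96]. Speed limits (rad/s): [2.39, 2.39, 3.14, 3.14, 3.14, 3.14, 3.14].

INTERFACE

Orientations are given as [roll, pitch, yaw] about the fixed x, y, z axes, in that order (R = Rz(yaw) Ry(pitch) Rx(roll)).
In Python, from workcell import sensors, imaging, job gives the robot as it stands.
- The arm moves only by the shell command python3 -m inch 'ROWS' [FORCE]. ROWS is JSON, a list that holds one entry, the list of rows, each a list of 5 numbers: the gripper command: -1 is shut, 1 is fully open, values between are in proportion, then the shift along the tool's x, y, z in m, then the turn about the tool's z in degrees. A call has 1 to 20 rows; each row shifts and turns the commanded pose from where the row before left it, along the tool's axes as they then stand; what a row does not reach is not made up. A row lasts 1/12 s, in which the tool goes at most 41.7 mm and 7.16 degrees, less where a joint would pass 70% of its speed; a pose out of reach is approached as far as the arm can. A call with a gripper value outside its range is refused whole. The fingers move at their own pace and stop on an object; FORCE is the grip in N (left out, the last holds). Time passes only in rows, so rows that do not move let the fingers close. It gives the time, the measured TCP pose, the force, the opening and the grip force at its end, in the units of the state.
- sensors.get_state(): the state, without advancing time (a new reading comes with each control period).
- imaging.camera(name): name is "scene" or "top" or "wrist"; returns a dict with "frame" (480x640x3 uint8, red, green, blue), "intrinsics" (3x3 intrinsics, pixels), "k1" (the pictures are not rectified: a ray, as slopes to the right and down, at radius r is drawn at 1 + k1 r^2 times it, then the intrinsics apply), "rvec" (rotation vector, rad) and "tvec" (3), from world to camera coordinates, as OpenCV has them. Camera axes: x right, y down, z forward; pixel columns grow to the right and rows downward; lengths in mm; the calibration is good to about 2 mm. A picture is of the moment at which its call begins. There is no depth.
- job.job_done(): hands the job in; it is judged then, once.
The state is a dict: "clock": time; "joint_pos": joint angles; "qvel": joint speeds; "joint_torque": joint torques, N m; "ee_pos": TCP position; "orientation": TCP orientation; "ft_force": force on the tool from outside, world axes, zero at the start; "moment": the same for the moment, N m; "gripper_width": finger opening in mm; "gripper_force": force on a finger pad.
Only numpy, scipy, OpenCV 4.12 (cv2) and the standard library are available. Lean on these libraries where they do the work, as an engineer would, in place of code of your own. Each camera call takes 0.05 s, during which the arm holds its last target. There are 200 camera calls.

TASK

A boxed game lies loosely on the bed of the seal press on the toy shop's wrapping counter. Slide the press's fence along its track by its grip until the box is squared up and held firmly between the fence and the sprung rubber buffer, without crushing the carton; then press the pedal right down to its stop for about half a second to stamp the seal, and let it come up again. The box must stay clamped when you let go, and everything else on the counter must stay where it is.

Things in the scene. Friction and masses are not known exactly. Their poses are not given: they have to be found in the camera images.
- press: grey counter-top seal press, fixed; origin on the counter under its bed's middle. Its y axis is the sliding direction (fence towards buffer), x points from the pedal side to the mast. Bed 150 mm (x) by 430 mm (y -260 to +170), 12 mm thick. Mast at x +115, y +25 mm; overarm 183 to 217 mm up with a 48 mm stamp head over x 0, y +25 mm, underside 104 mm up, 69 mm with the pedal down.
- buffer_limit (a point): point on the bed's top (12 mm up) on its middle line, where the buffer's face stands if set as near to the fence as it goes. The buffer: rubber plate 90 mm wide, 42 mm high, at the bed's +y end, on a block set by a screw: its free face is anywhere 0 to 30 mm beyond this point (press y), not reported: feel it. It is sprung, about 1.5 N per mm, up to 18 mm.
- fence: aluminium fence plate 120 mm wide (press x), 50 mm high, 12 mm thick, on a carriage that slides up to 160 mm along the press's y; axes like the press's. Origin on the middle of its front face (towards the box), level with the bed's top, 12 mm above the counter. It takes about 8 N to slide; left alone it stays put while the box pushes back with less than that.
- fence_grip (a point): middle of the top of the fence's black grip bar: 22 mm thick (x of the press), 70 mm long (y), upright faces 50 mm deep below this point; top 78 mm above the counter; 70 mm behind the fence's front face.
- game_box: dark carton with a paper panel on its lid, about 200 g, 120 mm (its x) by 100 mm (its y) by 55 mm high, loose on the bed between fence and buffer, a little askew; origin in the middle of its underside. Properly clamped, the fence presses on it with 5 to 8 N; more than 22 N crushes it.
- pedal (a joint): pedal angle in rad: 0 up (at rest), 0.28 down at its stop; sprung, full down takes about 11 N at the tread.
- pedal_tread (a point): middle of the rubber tread on the pedal plate's top, 68 mm from the hinge. Steel plate 90 mm long (press x), 80 mm wide, 8 mm thick, hinged at its +x end (press x -78, y +50, z 22 mm); at rest it rises 0.28 rad towards its -x end, level when down: the tread is then about 26 mm above the counter.
- putty_tin: bystander: round tin, 68 mm across, 45 mm high, standing in front of the fence's track; origin under its middle. Leave alone.
- toy_robot: bystander: grey toy robot, 60 mm wide (110 mm over the arms), 95 mm high, behind the track; origin under its middle. Leave alone.
- tape_roll: bystander: clear tape roll lying flat, 96 mm across, 24 mm high; origin under its middle. Leave alone.
- wrapped_gift: bystander: dark wrapped box with ribbon, 130 x 130 x 50 mm; origin under its middle. Leave alone.
- pen_cup: bystander: grey cup, 80 mm across, 100 mm high; origin under its middle. Leave alone.
- money_tin: bystander: red tin box 145 x 105 x 90 mm; origin under its middle. Leave alone.
Mind the look-alikes: they are no part of the job. Leave any pink look-alike of the game_box alone.

How it is judged (in metres and radians):
On the way, in this order (a step that is already met when the one before it is completed fails the run):
1. the box is clamped: the fence presses on it with more than 4 N (contact force between fence and game_box above 4 N and y of game_box in the frame of press above 0.003 m), for 0.3 s.
2. the pedal is held down at its stop while the box is clamped (value of joint pedal above 0.25 rad and contact force between fence and game_box above 3 N), for 0.3 s.
At the end, for the whole second after the job is handed in: The box rests flat on the bed, square to the press within 0.04 rad and within 20 mm of the bed's middle line (press x), against the buffer (its middle past press y +3 mm), with the fence still pressing on it with more than 3 N; the pedal is up again (below 0.04 rad) (contact force between fence and game_box above 3 N and y of game_box in the frame of press above 0.003 m and x of game_box in the frame of press between -0.02 and 0.02 m and angle between the y axis of game_box and the y axis of press, either way round below 0.04 rad and angle between game_box's own z axis and vertical below 0.04 rad and value of joint pedal below 0.04 rad and linear speed of game_box below 0.01 m/s); the robot touches nothing.
It fails at once if the carton is crushed: the fence presses on it with more than 22 N (contact force between fence and game_box above 22 N).
It fails at once if a bystander is shoved more than 30 mm (distance of any of putty_tin, toy_robot, tape_roll, wrapped_gift, pen_cup, money_tin from where it was at the start of the episode above 0.03 m).
It also fails if it takes over 61 s, if anything falls off the work surface, if the arm or the gripper's body presses on something with over 40 N, if the wrist force passes 120 N, or if a joint passes its speed limit or range.

## Working session

There is one attempt and no reset: what is moved stays moved. The work goes in short steps, Python scripts to look and compute and a shell command to move; the robot and the scene stay as the last step left them, time stands still between calls to the robot, and variables do not carry over. Pictures are saved under pics/ and viewed, at most 10 in all, crops included, and the job is handed in when it is done.

```bash
mkdir -p pics; cat > h.py <<'E'
import numpy as np, cv2
from workcell import sensors, imaging, job
def cam(n,f=None):
    c=imaging.camera(n)
    if f: cv2.imwrite(f,c["frame"][:,:,::-1])
    np.savez('cal_%s.npz'%n,**{k:np.array(c[k]) for k in("intrinsics","k1","rvec","tvec","frame")})
    return c
def ray(c,uv):
    K=np.array(c["intrinsics"]);p=np.linalg.inv(K)@[uv[0],uv[1],1.];d=p[:2];k=float(c["k1"]);s=d.copy()
    for _ in range(30): s=d/(1+k*(s@s))
    R=cv2.Rodrigues(np.array(c["rvec"],float).ravel())[0];t=np.array(c["tvec"],float).ravel()
    return -R.T@t, R.T@np.array([s[0],s[1],1.])
def at(c,uv,z):
    o,d=ray(c,uv);return o+d*(z-o[2])/d[2]
def proj(c,P):
    R=cv2.Rodrigues(np.array(c["rvec"],float).ravel())[0];q=R@np.array(P,float)+np.array(c["tvec"],float).ravel()
    s=q[:2]/q[2];s=s*(1+float(c["k1"])*(s@s));K=np.array(c["intrinsics"]);return (K@[s[0],s[1],1])[:2]
E
python3 - <<'E'
from h import *
for n in("scene","top"):
    c=cam(n,'pics/%s0.png'%n);print(n,ray(c,(320,240)),c["k1"])
print(sensors.get_state())
E
```

```text
scene (array([1073.98769842, -791.36967825,  863.33527984]), array([-0.42567355,  0.64199761, -0.63769225])) -0.0954652485580941
top (array([ 450.66589008,    8.86771932, 1535.78863736]), array([ 0.06687863, -0.00277052, -0.9977623 ])) -0.08276883049643668
{'clock': 0.1, 'joint_pos': array([-1.22509678,  0.47773767,  0.02235897,  1.5563349 , -0.01148563,
        1.10931139, -0.08310736]), 'qvel': array([-0.00165876, -0.00058749, -0.00093194, -0.00175073,  0.00054651,
        0.00166525,  0.0007984 ]), 'joint_torque': array([ 2.86585608e-03, -5.97756314e+01,  1.61300596e+00, -2.81958622e+01,
        1.28531578e-02,  4.99548813e-03,  2.65222830e-07]), 'ee_pos': array([295.69926341, 606.19471191, 230.41716548]), 'orientation': array([-3.13993585e+00,  1.41780580e-04,  2.68779800e+00]), 'ft_force': array([0.71263021, 0.14965741, 0.7016676 ]), 'moment': array([-0.01800604,  0.00975115, -0.01509402]), 'gripper_force': 0.0, 'gripper_width': 85.33373297752415}
```

View pics/top0.png

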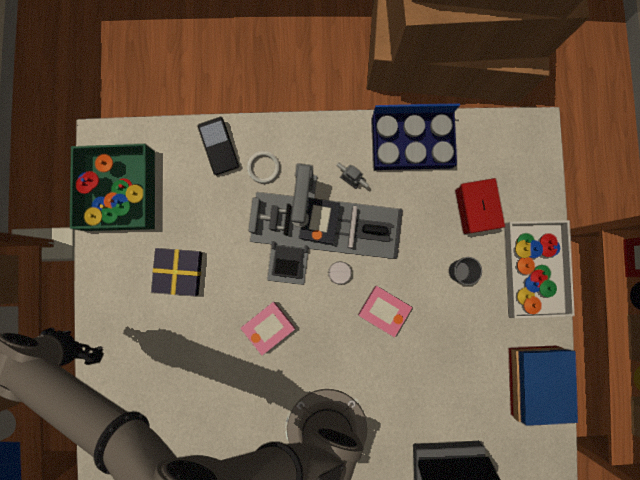

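View pics/scene0.png

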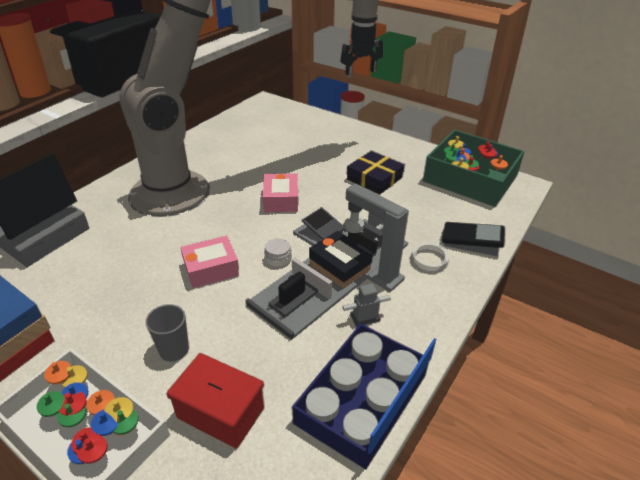

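Top view: the press lies around (325,225), with its fence at (355,228), grip at (376,229), buffer at about (270,218) and pedal at (287,263). The only dark carton with a paper panel is at (320,220) on the bed. The pink look-alikes at (268,328) and (386,310) are off the press. I'll confirm with one crop.

```bash
python3 - <<'E'
from h import *
f=np.load('cal_top.npz');im=f['frame'][150:300,235:415]
cv2.imwrite('pics/crop1.png',cv2.resize(im,None,fx=4,fy=4,interpolation=cv2.INTER_CUBIC)[:,:,::-1])
E
```

```text
(no output)
```

View pics/crop1.png

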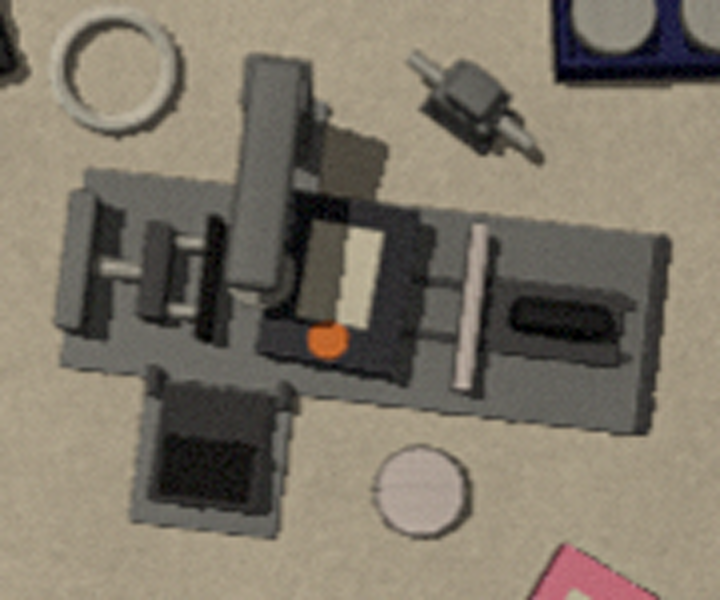

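```bash
python3 - <<'E'
from h import *
c=np.load('cal_top.npz')
P={'bed_mast_buf':(88,170,12),'bed_ped_buf':(60,365,12),'bed_mast_fen':(654,236,12),'bed_ped_fen':(635,431,12),'fence_a':(472,224,62),'fence_b':(456,389,62),'grip':(562,318,78),'gripL':(512,311,78),'gripR':(614,326,78),'tread':(208,470,44),'box_a':(420,213,67),'box_b':(405,383,67),'box_c':(262,352,67),'tin':(420,490,45),'rubL':(202,342,54),'rubU':(216,217,54),'rubLr':(215,342,54),'robot':(475,100,90),'stamp_arm':(253,288,217),'arm2':(283,290,217)}
for k,(u,v,z) in P.items(): print(k,at(c,(u/4+235,v/4+150),z).round(1))
E
```

```text
bed_mast_buf [699.2 187.9  12. ]
bed_ped_buf [554.7 211.1  12. ]
bed_mast_fen [ 638.6 -230.7   12. ]
bed_ped_fen [ 494.5 -211.1   12. ]
fence_a [644.5 -92.4  62. ]
fence_b [526.5 -77.2  62. ]
grip [ 573.9 -152.8   78. ]
gripL [ 579.8 -117.6   78. ]
gripR [ 567.2 -189.4   78. ]
tread [474.  101.7  44. ]
box_a [652.7 -55.2  67. ]
box_b [531.5 -40.9  67. ]
box_c [556.3  60.   67. ]
tin [455.5 -50.2  45. ]
rubL [565.6 103.3  54. ]
rubU [655.6  91.2  54. ]
rubLr [565.3  94.   54. ]
robot [729.  -95.5  90. ]
stamp_arm [586.7  59.5 217. ]
arm2 [584.9  40.4 217. ]
```

Crop confirms the dark carton with its cream panel and orange dot on the bed (crop ~(340,290)), the pale fence at (465,305) and the black grip at (562,318). 

Measured: press yaw ≈ -0.147 and origin ≈ (603,34). Fence front is at press y -120, with the grip 69 mm behind it (70 given). The tread fits within 6 mm. First I turn to yaw 1.423 and lift.

```bash
python3 -m inch '[[[1,0,0,-0.006,6.6],[1,0,0,-0.006,6.6],[1,0,0,-0.006,6.6],[1,0,0,-0.006,6.6],[1,0,0,-0.006,6.6],[1,0,0,-0.006,6.6],[1,0,0,-0.006,6.6],[1,0,0,-0.006,6.6],[1,0,0,-0.006,6.6],[1,0,0,-0.006,6.6],[1,0,0,0,6.5],[1,0,0,0,0]]]'
python3 -m inch '[[[1,-0.017,0.0095,0,0],[1,-0.030,0.0163,0,0],[1,-0.030,0.0163,0,0],[1,-0.030,0.0163,0,0],[1,-0.030,0.0163,0,0],[1,-0.030,0.0163,0,0],[1,-0.030,0.0163,0,0],[1,-0.030,0.0163,0,0],[1,-0.030,0.0163,0,0],[1,-0.030,0.0163,0,0],[1,-0.030,0.0163,0,0],[1,-0.030,0.0163,0,0],[1,-0.030,0.0163,0,0],[1,-0.030,0.0163,0,0],[1,-0.030,0.0163,0,0],[1,-0.030,0.0163,0,0],[1,-0.030,0.0163,0,0],[1,-0.030,0.0163,0,0],[1,-0.030,0.0163,0,0],[1,-0.030,0.0163,0,0]]]'
```

```text
clock: 1.1
ee_pos: [295.8, 606.7, 291.2]
orientation: [3.141, 0.0, 1.419]
ft_force: [-0.1, -0.1, -0.6]
gripper_width: 85.5
gripper_force: 0.0
clock: 2.77
ee_pos: [524.7, -22.6, 291.1]
orientation: [-3.141, -0.0, 1.427]
ft_force: [1.0, 0.7, -0.6]
gripper_width: 85.5
gripper_force: 0.0
```

```bash
python3 -m inch '[[[1,-0.030,0.0163,0.01,0],[1,-0.030,0.0163,0.02,0],[1,-0.030,0.0163,0.02,0],[1,-0.022,0.0126,0.02,0],[1,-0.010,0.006,0.02,0],[1,0,0,0.02,0],[1,0,0,0.02,0],[1,0,0,0,0],[1,0,0,0,0]]]'
python3 - <<'E'
from h import *
c=cam('wrist','pics/wrist1.png');print(sensors.get_state()['ee_pos'])
print(proj(c,(573.9,-152.8,78)))
E
```

```text
clock: 3.52
ee_pos: [572.6, -151.5, 160.4]
orientation: [-3.139, 0.0, 1.425]
ft_force: [-0.6, 0.1, 0.6]
gripper_width: 85.2
gripper_force: 0.0
[ 573.56369064 -151.68162773  161.61889595]
[322.47908554 255.2771999 ]
```

View pics/wrist1.png

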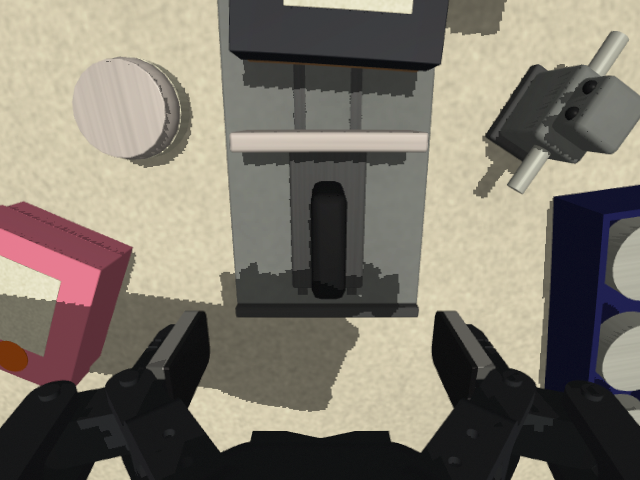

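The wrist view shows the grip at (328,238) and the fence edge level at row 142, so the yaw is aligned. The box's near edge is at row 60 and slightly askew.

```bash
python3 - <<'E'
from h import *
c=np.load('cal_wrist.npz')
for p in [(328,238,78),(327,182,78),(328,297,78),(231,133,62),(428,133,62),(233,50,67),(442,66,67)]: print(p,at(c,p[:2],p[2]).round(1))
E
```

```text
(328, 238, 78) [ 578.8 -142.3   78. ]
(327, 182, 78) [ 583.  -108.5   78. ]
(328, 297, 78) [ 573.3 -181.3   78. ]
(231, 133, 62) [529.8 -73.2  62. ]
(428, 133, 62) [647.2 -90.4  62. ]
(233, 50, 67) [541.3 -28.8  67. ]
(442, 66, 67) [656.6 -54.   67. ]
```

```bash
python3 -m inch '[[[1,0.002,0.003,0.02,0],[1,0,0,0.025,0],[1,0,0,0.025,0],[1,0,0,0.02,0],[1,0,0,0.015,0],[1,0,0,0.014,0],[1,0,0,0,0]]]'
python3 -m inch '[[[-0.2,0,0,0,0],[-0.3,0,0,0,0],[-0.4,0,0,0,0],[-0.6,0,0,0,0],[-0.8,0,0,0,0],[-1,0,0,0,0],[-1,0,0,0,0],[-1,0,0,0,0],[-1,0,0,0,0]]]' 30
```

```text
clock: 4.15
ee_pos: [576.3, -149.4, 41.1]
orientation: [-3.14, -0.0, 1.424]
ft_force: [0.6, 0.6, 0.9]
gripper_width: 85.7
gripper_force: 0.0
clock: 4.9
ee_pos: [577.7, -150.3, 43.1]
orientation: [3.14, -0.0, 1.423]
ft_force: [1.2, 0.4, 6.2]
gripper_width: 21.3
gripper_force: 34.3
```

```bash
python3 -m inch '[[[-1,0.002,0,-0.001,0],[-1,0.004,0,-0.001,0],[-1,0.004,0,0,0],[-1,0.004,0,0,0],[-1,0.004,0,0,0],[-1,0.004,0,0,0],[-1,0.004,0,0,0],[-1,0.004,0,0,0]]]'
python3 -m inch '[[[-1,0.003,0,0,0],[-1,0.003,0,0,0],[-1,0.003,0,0,0],[-1,0.003,0,0,0],[-1,0.003,0,0,0],[-1,0.003,0,0,0],[-1,0.003,0,0,0],[-1,0.003,0,0,0]]]'
```

```text
clock: 5.57
ee_pos: [581.6, -123.5, 43.2]
orientation: [3.139, 0.005, 1.421]
ft_force: [7.4, -9.8, -14.6]
gripper_width: 21.6
gripper_force: 32.0
clock: 6.23
ee_pos: [584.9, -100.4, 43.3]
orientation: [3.14, 0.005, 1.42]
ft_force: [6.9, -10.0, -15.4]
gripper_width: 21.6
gripper_force: 32.1
```

```bash
python3 -m inch '[[[-1,0.003,0.0006,0.0014,0],[-1,0.003,0,0,0],[-1,0.002,0,0,0],[-1,0.002,0,0,0],[-1,0.002,0,0,0]]]'
python3 - <<'E'
from h import *
cam('wrist','pics/wrist2.png');c=cam('top');im=c['frame'][165:285,250:410]
cv2.imwrite('pics/top2.png',cv2.resize(im,None,fx=4,fy=4,interpolation=cv2.INTER_CUBIC)[:,:,::-1])
E
```

```text
clock: 6.65
ee_pos: [586.6, -89.1, 43.2]
orientation: [3.141, 0.005, 1.42]
ft_force: [-0.5, -8.3, 1.5]
gripper_width: 22.0
gripper_force: 34.3
```

View pics/wrist2.png

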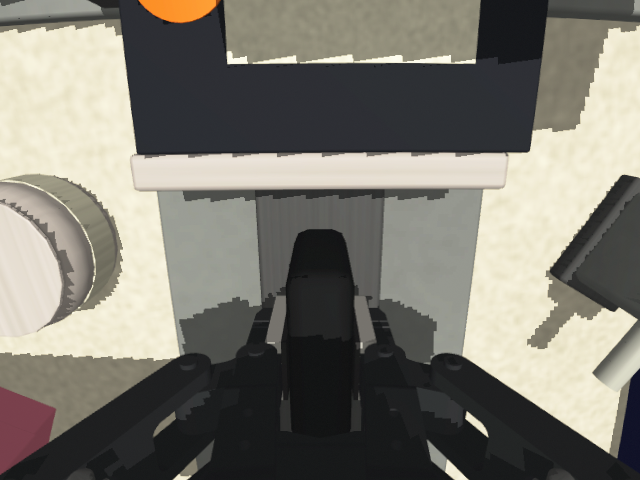

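The wrist view shows the box flat against the fence (box edge at row 152, fence at row 155). It is square and about 4 mm off centre. Friction baseline is ≈ 8 N. Next I feel for the buffer.

```bash
for i in 1 2; do :; done; python3 -m inch '[[[-1,0.002,0,0,0],[-1,0.0015,0,0,0],[-1,0.0015,0,0,0]]]'
python3 -m inch '[[[-1,0.0015,0,0,0],[-1,0.0015,0,0,0],[-1,0,0,0,0]]]'
python3 -m inch '[[[-1,0.0015,0,0,0],[-1,0.0015,0,0,0],[-1,0,0,0,0]]]'
```

```text
clock: 7.0
ee_pos: [587.3, -84.3, 43.2]
orientation: [3.141, 0.005, 1.42]
ft_force: [-0.4, -9.5, 1.5]
gripper_width: 21.8
gripper_force: 34.4
clock: 7.25
ee_pos: [587.8, -80.9, 43.2]
orientation: [3.141, 0.004, 1.42]
ft_force: [0.1, -9.0, 1.0]
gripper_width: 21.3
gripper_force: 34.4
clock: 7.5
ee_pos: [588.2, -77.8, 43.2]
orientation: [3.141, 0.004, 1.42]
ft_force: [-0.2, -8.3, 0.7]
gripper_width: 21.7
gripper_force: 34.4
```

```bash
python3 -m inch '[[[-1,0.0015,0,0,0],[-1,0.0015,0,0,0],[-1,0,0,0,0]]]'
python3 -m inch '[[[-1,0.0015,0,0,0],[-1,0.0015,0,0,0],[-1,0,0,0,0]]]'
```

```text
clock: 7.75
ee_pos: [588.7, -74.9, 43.2]
orientation: [3.141, 0.004, 1.42]
ft_force: [-1.5, -9.4, 2.3]
gripper_width: 22.0
gripper_force: 34.4
clock: 8.0
ee_pos: [589.1, -72.2, 43.2]
orientation: [3.141, 0.005, 1.42]
ft_force: [-0.4, -9.0, 1.0]
gripper_width: 21.4
gripper_force: 34.5
```

```bash
python3 -m inch '[[[-1,0.0015,0,0,0],[-1,0.001,0,0,0],[-1,0,0,0,0]]]'
```

```text
clock: 8.25
ee_pos: [589.3, -70.7, 43.2]
orientation: [3.141, 0.006, 1.419]
ft_force: [-0.5, -10.5, 0.3]
gripper_width: 21.5
gripper_force: 34.5
```

```bash
python3 -m inch '[[[-1,0.0015,0,0,0],[-1,0.001,0,0,0],[-1,0,0,0,0]]]'
```

```text
clock: 8.5
ee_pos: [589.5, -69.3, 43.2]
orientation: [3.141, 0.007, 1.419]
ft_force: [-1.4, -13.1, 0.4]
gripper_width: 21.4
gripper_force: 34.5
```

```bash
python3 -m inch '[[[-1,0.001,0,0,0],[-1,0.001,0,0,0],[-1,0,0,0,0]]]'
```

```text
clock: 8.75
ee_pos: [589.6, -68.2, 43.2]
orientation: [3.14, 0.008, 1.418]
ft_force: [-0.5, -15.3, 0.1]
gripper_width: 21.5
gripper_force: 34.6
```

Buffer contact came at TCP y ≈ -72. The push is now ≈ 15 N, about 7 N on the box after subtracting friction. I unload part of the arm's push and release.

```bash
python3 -m inch '[[[-1,-0.0015,0,0,0],[-1,-0.001,0,0,0],[-1,0,0,0,0]]]'
python3 -m inch '[[[-0.3,0,0,0,0],[-0.1,0,0,0,0],[0.2,0,0,0,0],[0.5,0,0,0,0],[0.5,0,0,0,0]]]'
python3 - <<'E'
from h import *
cam('wrist','pics/wrist3.png')
E
```

```text
clock: 9.0
ee_pos: [589.6, -68.2, 43.2]
orientation: [3.141, 0.005, 1.419]
ft_force: [-0.3, -9.4, 1.5]
gripper_width: 21.9
gripper_force: 34.5
clock: 9.42
ee_pos: [590.3, -63.0, 42.8]
orientation: [-3.141, -0.0, 1.423]
ft_force: [0.1, 0.5, -0.9]
gripper_width: 64.1
gripper_force: 0.0
```

View pics/wrist3.png

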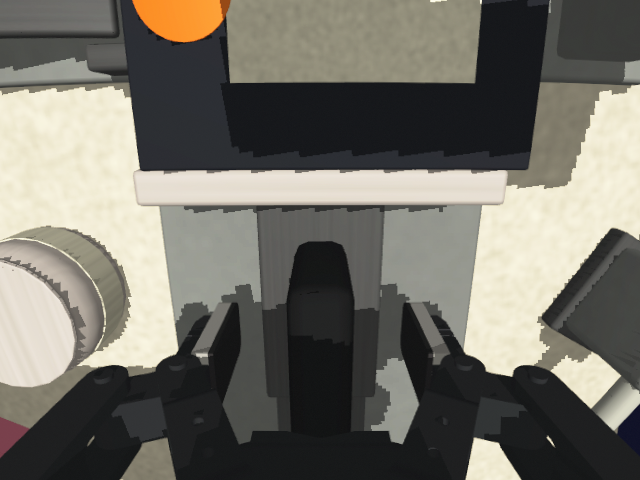

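Wrist view: the fingers are clear of the grip, and the box is square and tight against the fence (row 169). Next I lift, go sideways to the pedal's line, then along to it with the fingers shut.

```bash
python3 -m inch '[[[0.5,0,0,-0.015,0],[0.5,0,0,-0.025,0],[0.5,0,0,-0.025,0],[0.5,0,0,-0.025,0],[-1,0,-0.015,-0.02,0],[-1,0,-0.03,0,0],[-1,0,-0.03,0,0],[-1,0,-0.03,0,0],[-1,0.01,-0.027,0,0],[-1,0.027,-0.010,0,0],[-1,0.03,0,0,0],[-1,0.03,0,0,0],[-1,0.03,0,0,0],[-1,0.02,0,0,0],[-1,0,0,0,0],[-1,0,0,0,0]]]'
python3 - <<'E'
from h import *
c=cam('wrist','pics/wrist4.png');print(proj(c,(471,103,44)))
c=cam('top');im=c['frame'][165:285,245:405]
cv2.imwrite('pics/top4.png',cv2.resize(im,None,fx=4,fy=4,interpolation=cv2.INTER_CUBIC)[:,:,::-1])
E
```

```text
clock: 10.8
ee_pos: [471.6, 103.9, 152.9]
orientation: [3.142, 0.0, 1.425]
ft_force: [-0.3, -1.0, 0.2]
gripper_width: 0.1
gripper_force: 0.0
[319.06633727 241.80705561]
```

View pics/wrist4.png

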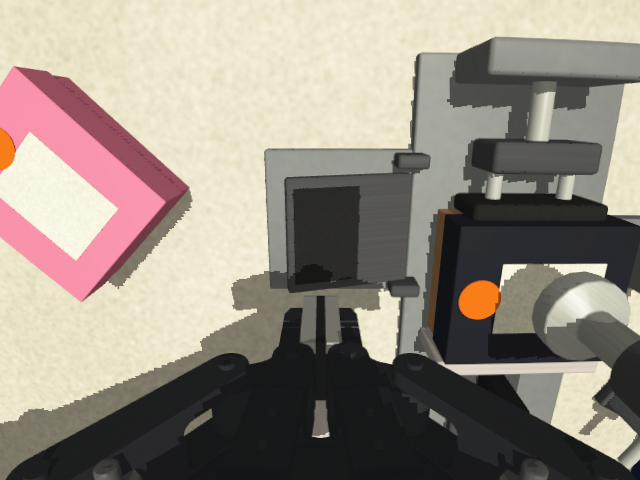

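The wrist view shows the tread centred at (326,234) against my prediction of (319,242), so it's within 4 mm. The box is clamped between the buffer (530,205) and the fence. I descend now.

```bash
python3 -m inch '[[[-1,0.003,0.002,0.02,0],[-1,0,0,0.025,0],[-1,0,0,0.025,0],[-1,0,0,0.02,0],[-1,0,0,0.01,0],[-1,0,0,0.005,0],[-1,0,0,0,0]]]'
python3 -m inch '[[[-1,0,0,0.004,0],[-1,0,0,0.004,0],[-1,0,0,0.004,0],[-1,0,0,0.004,0],[-1,0,0,0.003,0],[-1,0,0,0,0]]]'
```

```text
clock: 11.48
ee_pos: [473.8, 104.3, 47.5]
orientation: [-3.141, 0.001, 1.421]
ft_force: [-1.1, 0.0, 0.3]
gripper_width: 0.3
gripper_force: 0.0
clock: 11.98
ee_pos: [473.1, 105.8, 29.2]
orientation: [-3.14, -0.001, 1.423]
ft_force: [-3.5, 0.1, 9.6]
gripper_width: 0.1
gripper_force: 4.8
```

```bash
python3 -m inch '[[[-1,0,0,0.002,0],[-1,0,0,0.001,0],[-1,0,0,0.001,0],[-1,0,0,0,0]]]'
```

```text
clock: 12.32
ee_pos: [473.0, 105.8, 26.0]
orientation: [-3.139, -0.002, 1.423]
ft_force: [-6.6, 0.3, 16.7]
gripper_width: 0.2
gripper_force: 8.2
```

```bash
python3 -m inch '[[[-1,0,0,0.001,0],[-1,0,0,0,0],[-1,0,0,0,0],[-1,0,0,0,0],[-1,0,0,0,0],[-1,0,0,0,0],[-1,0,0,0,0]]]'
```

```text
clock: 12.9
ee_pos: [473.0, 105.8, 25.9]
orientation: [-3.139, -0.002, 1.422]
ft_force: [-10.4, -0.8, 30.6]
gripper_width: -0.2
gripper_force: 15.4
```

At its stop: z stayed at 25.9 while the force rose to 30 N. I let the pedal up, raise the arm clear and look.

```bash
python3 -m inch '[[[-1,0,0,-0.005,0],[-1,0,0,-0.006,0],[-1,0,0,-0.008,0],[-1,0,0,-0.012,0],[-1,0,0,-0.025,0],[-1,0,0,-0.03,0],[-1,0,0,-0.03,0],[-1,0,0,-0.02,0],[-1,-0.03,-0.02,0,0],[-1,-0.03,0,0,0],[-1,0,0,0,0],[-1,0,0,0,0]]]'
python3 - <<'E'
from h import *
c=cam('top');im=c['frame'][150:300,235:415]
cv2.imwrite('pics/top5.png',cv2.resize(im,None,fx=4,fy=4,interpolation=cv2.INTER_CUBIC)[:,:,::-1])
E
```

```text
clock: 13.9
ee_pos: [445.2, 47.9, 160.5]
orientation: [3.141, -0.001, 1.419]
ft_force: [0.2, 0.4, 0.2]
gripper_width: 0.1
gripper_force: 0.0
```

View pics/top5.png

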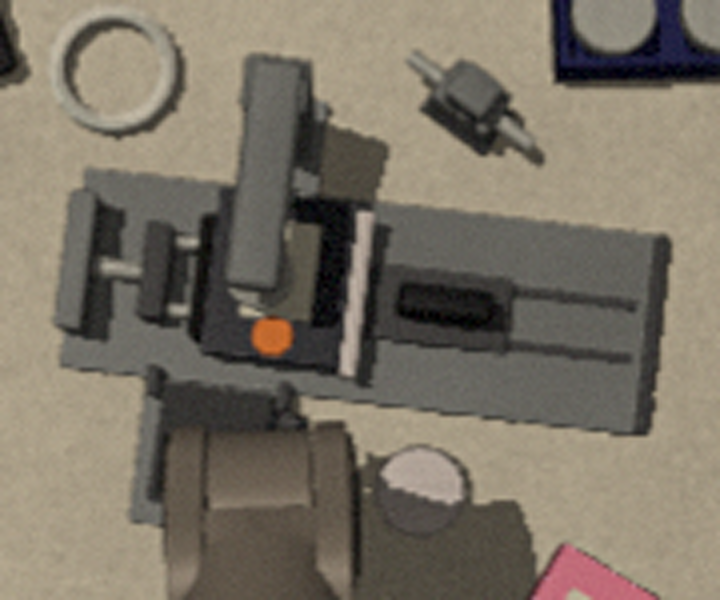

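The top view shows the box square between the buffer (205,285) and the fence (355,290), its middle at about press y +12. Bystanders are in place and the robot is clear.

```bash
python3 -c "
from workcell import job
print(job.job_done())"
```

```text
the job is handed in; nothing more can be done
None
```

I clamped the box squarely between fence and buffer at about 7 N (estimated), held the pedal at its stop for over half a second and released it, then handed the job in at about 14 s; no verdict was returned, and the arm hid most of the pedal in the last picture, so I did not see it back up.

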